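Find and loosen the left-hand gas nut

TASK

One of the two identical crank nuts on the gas manifold has a left-hand thread (flammable gas), the other an ordinary right-hand thread (oxygen); nothing shows which. Feel it out by gently turning a crank a little each way, never forcing one that stiffens, then loosen only the left-hand nut by at least a sixth of a turn and leave the other as tight as it was. Finally drop the grey lock-out ring over the loosened crank's handle post so that it lies flat at the post's foot, let go, and leave everything else where it stands.

Things in the scene. Friction and masses are not known exactly. Their poses are not given: they have to be found in the camera images.
- manifold: Aluminium gas manifold fixed to the table: housing 100 x 350 mm and 85 mm high, on a base flange 140 x 390 x 8 mm; two small dials on its front. Origin: centre of its underside on the table. Its x points from its front (dial side, towards the robot) to its back, y along the row of the two nuts, z up.
- hub_1 (a point): Point on the turning axis of crank nut 1 (the nut at the manifold's +y end, at x 10, y +115 mm in its frame), 117 mm above the table, level with the foot of that crank's post. The axis is vertical. The hexagon nut is 42 mm across, its top ends 10 mm above this point.
- hub_2 (a point): The same point of crank nut 2 (the nut at the manifold's -y end, y -115 mm).
- post_1 (a point): Foot of crank 1's upright round steel handle post (14 mm diameter, 36 mm tall): centre of its underside, on a disc 44 mm across and 12 mm thick at the free end of the crank arm (18 mm wide, top 2 mm below the disc's), 85 mm from the nut's axis, 117 mm above the table. At the start both arms point to the manifold's front. A crank stays where it is left.
- post_2 (a point): The same point of crank 2.
- crank_1 (a joint): Angle of crank nut 1 in rad, 0 at the start (tight), growing counter-clockwise seen from above, limits -1.7 to 1.7. A left-hand nut loosens clockwise (negative), a right-hand one counter-clockwise. Exactly one of the two nuts is left-hand, drawn afresh each time. Loosening takes a steady 1 to 2.5 N at the post, however far it is turned.
- crank_2 (a joint): Angle of crank nut 2, as crank_1. Both nuts: turned in its tightening direction a nut squashes a rubber washer: it still turns, but the force at the post grows by some 0.6 N per mm of post travel (about 5 N at 8 mm). Above about 14 N (some 22 mm) the washer is crushed; trying 10 mm (0.12 rad) each way is safe and enough to feel the difference.
- lock_ring: Grey plastic lock-out ring lying flat on the table, to one side of the manifold: 48 mm outer, 27 mm inner diameter, 14 mm high, 60 g or so. Origin: centre of its underside. z up.
- jar: Small jar, 52 mm across, 70 mm high, on the table at the other side of the manifold from the ring; bystander. Origin: centre of its underside.
- spare_plug: Brass plug 26 mm across, 26 mm high, standing on the housing between the nuts; bystander. Origin: centre of its underside.
- spanner: Spanner 170 mm long lying flat in front of the manifold, bystander.
- bottle: Bottle 60 mm across, 130 mm high, at the right side of the table (-y); bystander. Origin: centre of its underside.
- beaker: Glass beaker 72 mm across, 80 mm high, at the left side of the table (+y); bystander. Origin: centre of its underside.
- weight: Steel cylinder 48 mm across, 50 mm high, at the front right; bystander. Origin: centre of its underside.
Mind the look-alikes: they are no part of the job. Of the things that look like the lock_ring, the smaller one is meant.

How it is judged:
On the way:
1. the left-hand nut is loosened by 1.0 rad or more clockwise, the other still tight (((value of joint crank_1 below -1 rad and value of joint crank_2 between -0.13 and 0.13 rad) or (value of joint crank_2 below -1 rad and value of joint crank_1 between -0.13 and 0.13 rad))), for 0.2 s.
At the end, for the whole second after the job is handed in: The left-hand nut stands at least 1.0 rad clockwise from its start, the other within 0.13 rad of its start, and the ring lies flat (within 0.15 rad) and at rest around the loosened crank's post, its underside centre within 10 mm of the post's foot (angle between lock_ring's own z axis and vertical below 0.15 rad and linear speed of lock_ring below 0.02 m/s and ((value of joint crank_1 below -1 rad and value of joint crank_2 between -0.13 and 0.13 rad and distance between lock_ring and post_1 below 0.01 m) or (value of joint crank_2 below -1 rad and value of joint crank_1 between -0.13 and 0.13 rad and distance between lock_ring and post_2 below 0.01 m))); the robot touches nothing.
It fails at once if a nut is forced in its tightening direction with more than about 14 N at its post, crushing its washer (y of fin1f in the frame of hub_1 above 0.005 m or y of fin1f in the frame of hub_1 below -0.005 m or y of fin2f in the frame of hub_2 above 0.005 m or y of fin2f in the frame of hub_2 below -0.005 m).
It fails at once if a nut is turned more than 0.25 rad counter-clockwise (the right-hand nut is loosened) (value of joint any of crank_1, crank_2 above 0.25 rad).
It fails at once if a bystander is moved by more than 30 mm (distance of any of jar, spare_plug, spanner, bottle, beaker, weight from where it was at the start of the episode above 0.03 m).
It also fails if it takes over 72 s, if anything falls off the work surface, if the arm or the gripper's body presses on something with over 40 N, if the wrist force passes 120 N, or if a joint passes its speed limit or range.

ROBOT

A 7-joint arm with a two-finger parallel gripper is mounted at the origin on the work surface. World frame = base frame: x ahead of the robot, y to its left, z up, the work surface at z = 0. Lengths are in m, angles in rad, forces in N, time in s.
With the tool pointing down it reaches from about 0.425 to 0.875 m from the base axis. Payload 4.7 kg.
Tool frame: the origin (TCP) lies on the centre line of the jaws, within the pads' length; the fingertips stand 8 mm ahead of it and the grasp point (between the pads) lies 11 mm behind it; z points along the fingers, y is the direction in which the jaws open and shut (so a half turn about z gives the same grasp; the last joint's range is limited). The gripper opens to 87 mm and grips with 3 to 60 N. Pads are 19 mm wide; open, the fingers measure 117 mm over their backs; the gripper's body (75 mm by 190 mm) begins 51 mm behind the grasp point.
Start: joints at [1.319, 0.321, -0.07, 1.45, 0.023, 1.371, -0.057], TCP at [0.171, -0.627, 0.231] pointing down, gripper open.
Joint ranges: [-2.86, 2.86], [-0.3, 2.09], [-1.38, 1.24], [0.06, 2.45], [-1.56, 4.7], [0.09, 2.05], [-2.69, 2.69]. Speed limits (rad/s): [2.57, 2.57, 3.14, 3.14, 3.14, 3.14, 3.14].

INTERFACE

Orientations are given as a rotation vector (axis times angle).
In Python, from bench import ctrl, cams, workorder gives the robot as it stands. The module is installed in compiled form; this text tells all that it offers.
- The arm moves only by the tool carry_out, never from a script. Its argument "rows" is a list of rows, each an object with "offset": the shift along the tool's x, y, z in m, a list of three; "rot": the turn, a rotation vector about the tool's x, y, z in degrees, a list of three; "gripper": the opening, from 0 (shut) to 1 (fully open). In form: [{"offset": [dx, dy, dz], "rot": [rx, ry, rz], "gripper": gripper}, ...]. A call has 1 to 10 rows; each row shifts and turns the commanded pose from where the row before left it, along the tool's axes as they then stand; what a row does not reach is not made up. A row lasts 1/8 s, in which the tool goes at most 62.5 mm and 10.7 degrees, less where a joint would pass 70% of its speed; a pose out of reach is approached as far as the arm can. A call is refused whole if a number of a shift passes 0.0625 or a number of a turn 10.7, either way. A call with a gripper value outside its range is refused whole. The fingers move at their own pace and stop on an object; "grip_force" is the grip in N (left out, the last holds). Time passes only in rows, so rows that do not move let the fingers close. It gives the time, the measured TCP pose, the force and the opening at its end, in the units of the state.
- ctrl.get_state(): the state, without advancing time (a new reading comes with each control period).
- cams.get_image(name): name is "side" or "top" or "wrist"; returns a dict with "img" (400x640x3 uint8, red, green, blue), "vfov" (degrees; the focal length in pixels is half the picture's height over the tangent of half this angle, whatever the lens; pixels are square), "cx", "cy" (the principal point, pixels), "R" (3x3) and "t" (3): a world point X has camera coordinates R X + t. Camera axes: x right, y down, z forward; pixel columns grow to the right and rows downward; lengths in m; the calibration is good to about 2 mm. A picture is of the moment at which its call begins. There is no depth.
- workorder.close_job(): hands the job in, once; it reports no verdict.
The state is a dict: "time": time; "joint_positions": joint angles; "qd": joint speeds; "joint_torque": joint torques, N m; "position": TCP position; "tool_rot": TCP orientation; "ft_force": force on the tool from outside, world axes, zero at the start; "torque": the same for the moment, N m; "grip_width": opening from 0.0 (shut) to 1.0 (fully open).
Only numpy, scipy, OpenCV 4.12 (cv2) and the standard library are available. Lean on these libraries where they do the work, as an engineer would, in place of code of your own. Each camera call takes 0.05 s, during which the arm holds its last target.

## Working session

There is one attempt and no reset: what is moved stays moved. The work goes in short steps, Python scripts to look and compute and a tool call to move; the robot and the scene stay as the last step left them, time stands still between calls to the robot, and variables do not carry over. Pictures are saved under pics/ and viewed, and the job is handed in when it is done.

Besides the shell and the picture viewer there is one more tool, called after ">>>" as name(argument=value, ...) on one line, values as JSON. carry_out: Moves the arm, as the interface text tells. Its arguments: {"type":"object","properties":{"rows":{"type":"array"},"grip_force":{"type":"number"}},"required":["rows"]}

```bash
mkdir -p pics; ls; cat > h.py <<'E'
import numpy as np, cv2
from bench import ctrl, cams, workorder
from scipy.spatial.transform import Rotation as Ro
def snap(name,fn):
    d=cams.get_image(name); cv2.imwrite('pics/'+fn+'.png',d['img'][:,:,::-1]); np.savez('pics/'+fn+'.npz',**d); return d
def foc(d): return 200/np.tan(np.radians(float(d['vfov']))/2)
def ray(d,u,v,z):
    f=foc(d);R=np.array(d['R']);t=np.array(d['t'])
    c=-R.T@t; r=R.T@np.array([(u-d['cx'])/f,(v-d['cy'])/f,1]); return c+r*(z-c[2])/r[2]
def proj(d,X):
    p=np.array(d['R'])@np.array(X)+np.array(d['t']); f=foc(d); return float(d['cx']+f*p[0]/p[2]),float(d['cy']+f*p[1]/p[2])
E
python3 - <<'E'
from h import *
for n in ['top','side','wrist']:
    d=snap(n,n+'0'); print(n,d['vfov'],-np.array(d['R']).T@d['t'], [k for k in d])
s=ctrl.get_state(); print(s)
E
```

```text
pics
top 44.40322460969517 [0.26066061 0.01072065 1.70012091] ['img', 'vfov', 'cx', 'cy', 'R', 't']
side 48.282355412373235 [ 0.21220451 -1.06232563  0.9928814 ] ['img', 'vfov', 'cx', 'cy', 'R', 't']
wrist 58.867650670948095 [ 0.23731273 -0.60925361  0.38237154] ['img', 'vfov', 'cx', 'cy', 'R', 't']
{'time': 0.15, 'joint_positions': array([ 1.31908046,  0.32163314, -0.07008234,  1.45138954,  0.02261152,
        1.37081172, -0.05688584]), 'qd': array([-0.00064644, -0.00265078,  0.00086151, -0.00371174,  0.00053773,
        0.00026553,  0.00047103]), 'joint_torque': array([-7.27338611e-04, -4.91798508e+01, -4.05057762e-01, -3.12877071e+01,
       -6.40767301e-02,  4.04729799e-02,  1.24132248e-04]), 'position': array([ 0.17059574, -0.62679035,  0.22972809]), 'tool_rot': array([-3.11246457e+00, -4.16185212e-01,  4.56365111e-04]), 'ft_force': array([-0.4075228 , -0.06292009,  0.15992637]), 'torque': array([0.06165303, 0.01309743, 0.02064743]), 'grip_width': 1.0013372969370748}
```

View pics/top0.png

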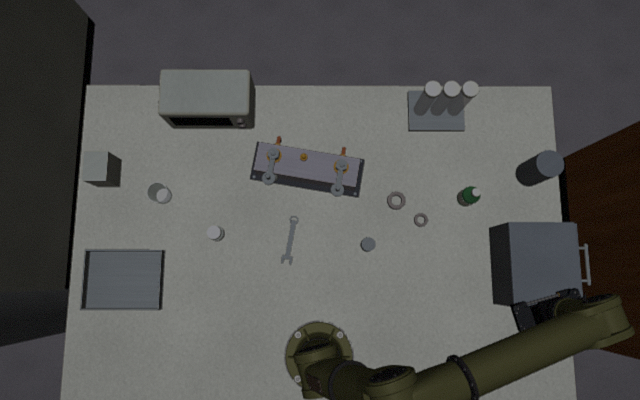

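View pics/side0.png

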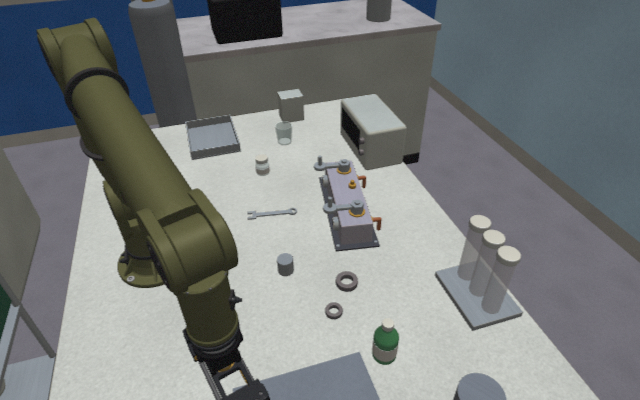

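View pics/wrist0.png

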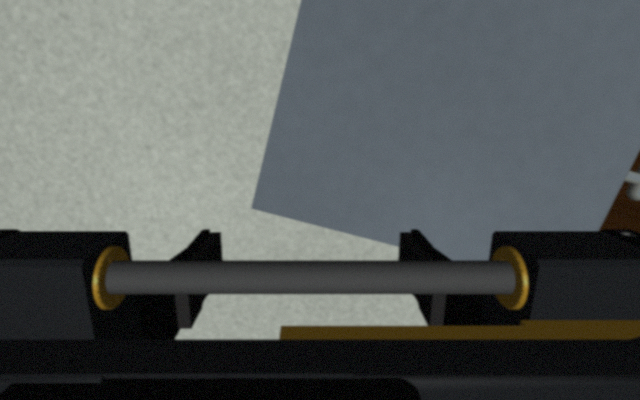

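The top view shows two rings: a large one at (397,200) and a small one at (420,220). The cranks are at about (270,165) and (340,175), with their arms pointing down (front). I'll enlarge these areas.

```bash
python3 - <<'E'
from h import *
im=cv2.imread('pics/top0.png'); 
a=cv2.resize(im[130:210,240:370],None,fx=6,fy=6,interpolation=cv2.INTER_CUBIC); cv2.imwrite('pics/c1.png',a)
b=cv2.resize(im[180:260,350:440],None,fx=6,fy=6,interpolation=cv2.INTER_CUBIC); cv2.imwrite('pics/c2.png',b)
im=cv2.imread('pics/side0.png'); 
a=cv2.resize(im[145:255,305:405],None,fx=5.4,fy=5.4,interpolation=cv2.INTER_CUBIC); cv2.imwrite('pics/c3.png',a)
d=dict(np.load('pics/top0.npz'))
for u,v in [(397,200),(420,220)]: print(ray(d,u,v,0.007))
E
```

```text
[ 0.52300598 -0.27360684  0.007     ]
[ 0.45285286 -0.3517567   0.007     ]
```

View pics/c1.png

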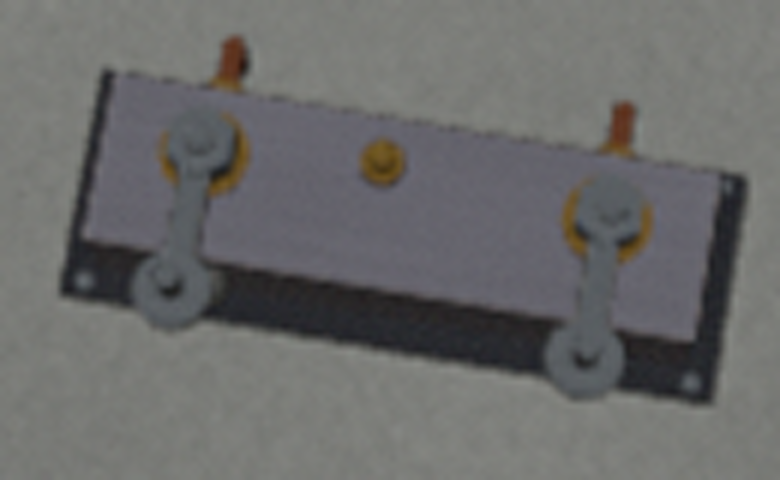

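View pics/c2.png

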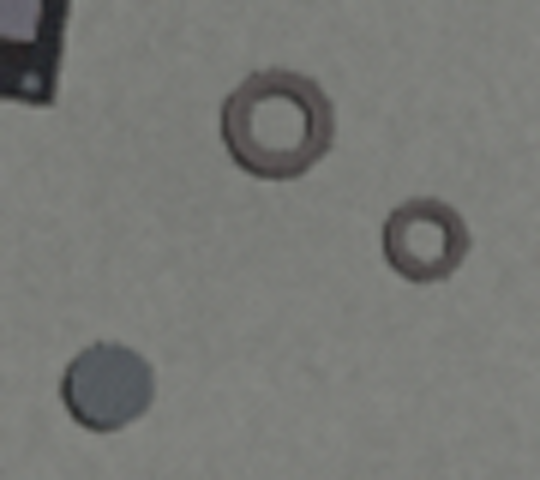

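View pics/c3.png

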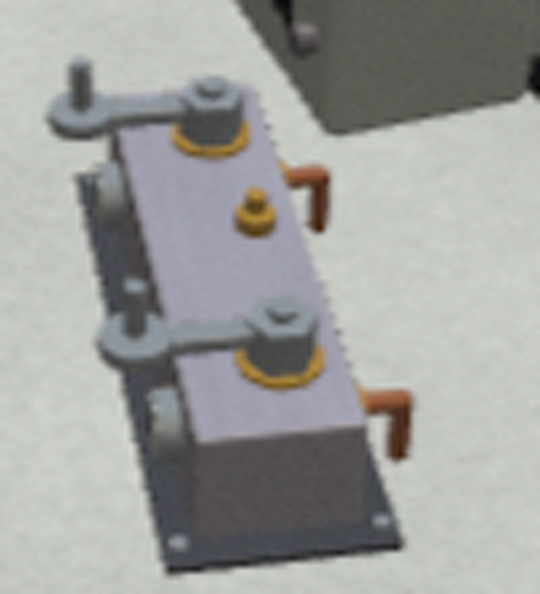

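The enlarged crop confirms it. The small ring at about (420.5,219.6) measures about 14 px (48 mm), while the other at (397,200) is about 64 mm. The small one is the lock_ring.

```bash
python3 - <<'E'
from h import *
d=dict(np.load('pics/top0.npz'))
def c(x,y,ox,oy,k=6): return (x+.5)/k-.5+ox,(y+.5)/k-.5+oy
P={}
for n,x,y,z in [('disc1',172,290,.117),('disc2',586,358,.117),('nut1',200,142,.127),('nut2',612,207,.127),('fl1',63,293,.008),('fl_bl',107,70,.008),('fl2',712,403,.008),('flbr',745,175,.008),('plug',384,162,.1)]:
    p=ray(d,*c(x,y,240,130),z); P[n]=p; print(n,p.round(4))
im=d['img'].astype(int)
print('ring',ray(d,*c(426,240,350,180),.007)); print('weight',ray(d,*c(108,388,350,180),.05))
s=dict(np.load('pics/side0.npz'))
for n,x,y,z in [('disc1',81,110,.117),('disc2',134,336,.117),('post1top',80,64,.153),('post2top',134,287,.153),('nut1',212,86,.127),('nut2',283,308,.127),]:
    print('side',n,ray(s,*c(x,y,305,145,5.4),z).round(4))
print('ring side',ray(s,334,310,.007))
v=P['disc1']-P['disc2'];print(np.linalg.norm(v),np.degrees(np.arctan2(-v[0],v[1])))
for i in '12': v=P['nut'+i]-P['disc'+i];print(v,np.linalg.norm(v[:2]),np.degrees(np.arctan2(v[1],v[0])))
# other scene objects
E
```

```text
disc1 [0.5787 0.1671 0.117 ]
disc2 [ 0.5413 -0.0599  0.117 ]
nut1 [0.6597 0.1522 0.127 ]
nut2 [ 0.6236 -0.0741  0.127 ]
fl1 [0.5987 0.2418 0.008 ]
fl_bl [0.7338 0.2189 0.008 ]
fl2 [ 0.5341 -0.1381  0.008 ]
flbr [ 0.6706 -0.1593  0.008 ]
plug [0.6553 0.0517 0.1   ]
ring [ 0.45431157 -0.35383391  0.007     ]
weight [ 0.36583973 -0.16371601  0.05      ]
side disc1 [0.5802 0.1682 0.117 ]
side disc2 [ 0.5412 -0.0588  0.117 ]
side post1top [0.5797 0.167  0.153 ]
side post2top [ 0.5411 -0.0593  0.153 ]
side nut1 [0.664  0.1532 0.127 ]
side nut2 [ 0.6258 -0.0733  0.127 ]
ring side [ 0.45768868 -0.35058159  0.007     ]
0.23007900451309546 -9.36330273220981
[ 0.08101075 -0.01488223  0.01      ] 0.08236638893463989 -10.40955913883825
[ 0.08232164 -0.01425994  0.01      ] 0.08354758415385875 -9.827381269764329
```

>>> carry_out(rows=[{"offset": [0.042,-0.0375,0],"rot": [0,0,0],"gripper": 0.5},{"offset": [0.042,-0.0375,0],"rot": [0,0,0],"gripper": 0.5},{"offset": [0.042,-0.0375,0],"rot": [0,0,0],"gripper": 0.5},{"offset": [0.042,-0.0375,0],"rot": [0,0,0],"gripper": 0.5},{"offset": [0.042,-0.0375,0],"rot": [0,0,0],"gripper": 0.5},{"offset": [0.042,-0.0375,0],"rot": [0,0,0],"gripper": 0.5},{"offset": [0.042,-0.0375,0],"rot": [0,0,0],"gripper": 0.5},{"offset": [0.042,-0.0375,0],"rot": [0,0,0],"gripper": 0.5},{"offset": [0.042,-0.0375,0],"rot": [0,0,0],"gripper": 0.5},{"offset": [0.042,-0.0375,0],"rot": [0,0,0],"gripper": 0.5}])

```text
time: 1.4
position: [0.4781, -0.1535, 0.2305]
tool_rot: [3.113, 0.416, 0.0]
ft_force: [1.8, -1.4, -0.1]
grip_width: 0.502
```

>>> carry_out(rows=[{"offset": [0.042,-0.0375,0],"rot": [0,0,-10.5],"gripper": 0.5},{"offset": [0,0,0],"rot": [0,0,-10.5],"gripper": 0.5},{"offset": [0,0,0],"rot": [0,0,-10.5],"gripper": 0.5},{"offset": [0,0,0],"rot": [0,0,-10.5],"gripper": 0.5},{"offset": [0,0,0],"rot": [0,0,-10.5],"gripper": 0.5},{"offset": [0,0,0],"rot": [0,0,-10.5],"gripper": 0.5},{"offset": [0,0,0],"rot": [0,0,-10.5],"gripper": 0.5},{"offset": [0,0,0],"rot": [0,0,-10.5],"gripper": 0.5},{"offset": [0,0,0],"rot": [0,0,-10.5],"gripper": 0.5},{"offset": [0,0,0],"rot": [0,0,-10.5],"gripper": 0.5}])

```text
time: 2.65
position: [0.5079, -0.1078, 0.2303]
tool_rot: [-1.557, -2.728, 0.0]
ft_force: [0.8, 0.7, -0.7]
grip_width: 0.498
```

>>> carry_out(rows=[{"offset": [0,0,0],"rot": [0,0,-10],"gripper": 0.5},{"offset": [0,0,0],"rot": [0,0,-10],"gripper": 0.5},{"offset": [0,0,0],"rot": [0,0,-10],"gripper": 0.5},{"offset": [0,0,0],"rot": [0,0,-10],"gripper": 0.5},{"offset": [0,0,0],"rot": [0,0,-10],"gripper": 0.5},{"offset": [0,0,0],"rot": [0,0,0],"gripper": 0.5},{"offset": [0,0,0],"rot": [0,0,0],"gripper": 0.5}])

```text
time: 3.52
position: [0.508, -0.1078, 0.2304]
tool_rot: [-0.272, -3.13, 0.0]
ft_force: [-0.5, -0.5, 0.0]
grip_width: 0.499
```

```bash
cat >> h.py <<'E'
def tgt(x,y,z):
    s=ctrl.get_state(); R=Ro.from_rotvec(s['tool_rot']).as_matrix()
    print('t',round(s['time'],2),'pos',s['position'].round(4),'yangle',np.degrees(np.arctan2(R[1,1],R[0,1])).round(2),'zax',R[:,2].round(4),'F',s['ft_force'].round(2),'gw',round(s['grip_width'],3),'j7',s['joint_positions'][6].round(2))
    print('tool offset to',(x,y,z),(R.T@(np.array([x,y,z])-s['position'])).round(4))
E
python3 - <<'E'
from h import *
tgt(.5413,-.0595,.134)
snap('wrist','w1')
E
```

```text
t 3.52 pos [ 0.508  -0.1078  0.2304] yangle 80.06 zax [-2.e-04 -0.e+00 -1.e+00] F [-0.52 -0.49  0.05] gw 0.499 j7 1.51
tool offset to (0.5413, -0.0595, 0.134) [-0.0245  0.0533  0.0964]
```

View pics/w1.png

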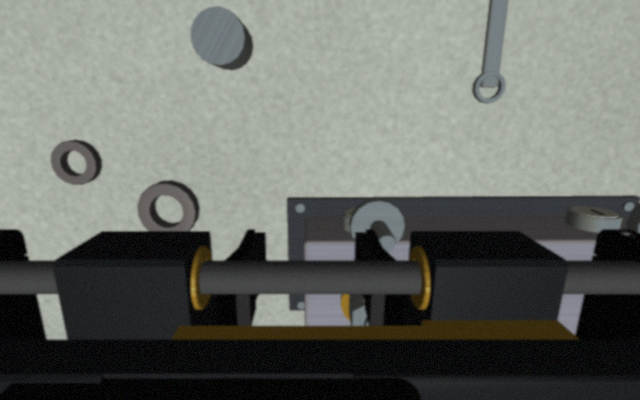

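The wrist view shows disc 2 at about (377,225), the small ring at (76,162) and the large ring at (168,208). I'll cross-check their positions, then move over post 2.

```bash
python3 - <<'E'
from h import *
d=dict(np.load('pics/w1.npz'))
print(ray(d,377,225,.117),ray(d,76,162,.009))
E
```

```text
[ 0.53944206 -0.0601128   0.117     ] [ 0.45465472 -0.35196952  0.009     ]
```

>>> carry_out(rows=[{"offset": [-0.012,0.0265,0],"rot": [0,0,0],"gripper": 0.5},{"offset": [-0.0125,0.027,0],"rot": [0,0,0],"gripper": 0.5},{"offset": [0,0,0.03],"rot": [0,0,0],"gripper": 0.5},{"offset": [0,0,0],"rot": [0,0,0],"gripper": 0.5},{"offset": [0,0,0],"rot": [0,0,0],"gripper": 0.5}])

```text
time: 4.2
position: [0.5415, -0.0597, 0.2012]
tool_rot: [0.27, 3.13, -0.0]
ft_force: [0.5, 0.4, 1.2]
grip_width: 0.5
```

```bash
python3 - <<'E'
from h import *
tgt(.5413,-.0595,.134)
snap('wrist','w2');snap('side','s2')
im=cv2.imread('pics/s2.png'); cv2.imwrite('pics/s2c.png',cv2.resize(im[100:260,270:420],None,fx=3.7,fy=3.7))
E
```

```text
t 4.2 pos [ 0.5415 -0.0597  0.2012] yangle 80.15 zax [ 4.e-04 -3.e-04 -1.e+00] F [0.49 0.35 1.16] gw 0.5 j7 1.36
tool offset to (0.5413, -0.0595, 0.134) [0.0003 0.0002 0.0672]
```

View pics/s2c.png

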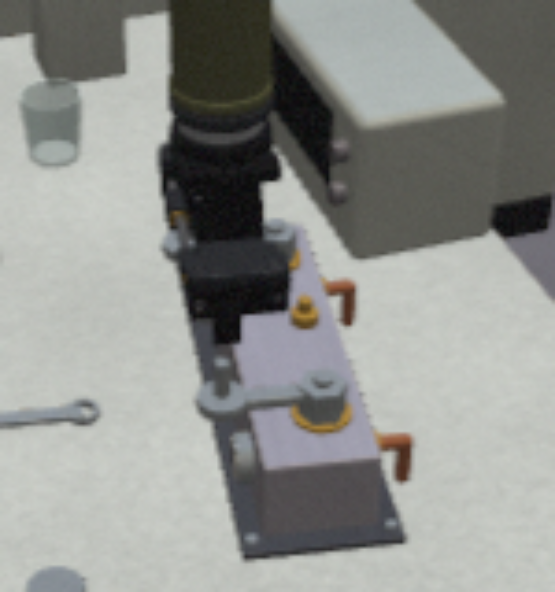

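View pics/w2.png

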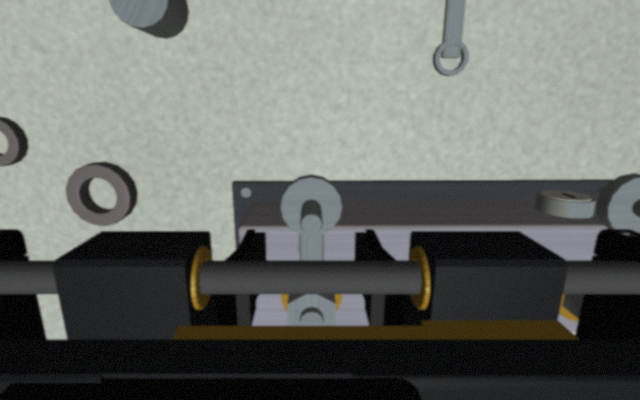

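The wrist view shows post 2 centred between the pads, with the disc at (311,205). I'll descend, close gently and feel each way.

>>> carry_out(grip_force=6, rows=[{"offset": [0,0,0.03],"rot": [0,0,0],"gripper": 0.5},{"offset": [0,0,0.03],"rot": [0,0,0],"gripper": 0.5},{"offset": [0,0,0.006],"rot": [0,0,0],"gripper": 0.5},{"offset": [0,0,0],"rot": [0,0,0],"gripper": 0.0},{"offset": [0,0,0],"rot": [0,0,0],"gripper": 0.0},{"offset": [0,0,0],"rot": [0,0,0],"gripper": 0.0},{"offset": [0,0,0],"rot": [0,0,0],"gripper": 0.0},{"offset": [0,0,0],"rot": [0,0,0],"gripper": 0.0}])

```text
time: 5.3
position: [0.5418, -0.0592, 0.1352]
tool_rot: [0.267, 3.129, -0.0]
ft_force: [-1.1, 0.1, 4.2]
grip_width: 0.152
```

>>> carry_out(rows=[{"offset": [0,0,0],"rot": [0,0,0],"gripper": 0.0}])

```text
time: 5.42
position: [0.5418, -0.0592, 0.1352]
tool_rot: [0.267, 3.129, -0.0]
ft_force: [-1.1, -0.1, 4.1]
grip_width: 0.156
```

>>> carry_out(rows=[{"offset": [0,0.002,0],"rot": [0,0,0],"gripper": 0.0},{"offset": [0,0.002,0],"rot": [0,0,0],"gripper": 0.0},{"offset": [0,0,0],"rot": [0,0,0],"gripper": 0.0},{"offset": [0,0,0],"rot": [0,0,0],"gripper": 0.0}])

```text
time: 5.92
position: [0.5422, -0.0567, 0.1351]
tool_rot: [0.269, 3.13, -0.003]
ft_force: [-0.7, -2.7, 4.8]
grip_width: 0.158
```

>>> carry_out(rows=[{"offset": [0,0.002,0],"rot": [0,0,0],"gripper": 0.0},{"offset": [0,0.003,0],"rot": [0,0,0],"gripper": 0.0},{"offset": [0,0,0],"rot": [0,0,0],"gripper": 0.0},{"offset": [0,0,0],"rot": [0,0,0],"gripper": 0.0}])

```text
time: 6.42
position: [0.5428, -0.0528, 0.135]
tool_rot: [-0.27, -3.13, 0.005]
ft_force: [-1.9, -4.1, 4.6]
grip_width: 0.154
```

>>> carry_out(rows=[{"offset": [0,0.001,0],"rot": [0,0,0],"gripper": 0.0},{"offset": [0,0.002,0],"rot": [0,0,0],"gripper": 0.0},{"offset": [0,0,0],"rot": [0,0,0],"gripper": 0.0},{"offset": [0,0,0],"rot": [0,0,0],"gripper": 0.0}])

```text
time: 6.92
position: [0.5431, -0.0509, 0.1349]
tool_rot: [-0.271, -3.129, 0.007]
ft_force: [-2.9, -6.2, 6.0]
grip_width: 0.158
```

>>> carry_out(rows=[{"offset": [0,-0.005,0],"rot": [0,0,0],"gripper": 0.0},{"offset": [0,-0.005,0],"rot": [0,0,0],"gripper": 0.0},{"offset": [0,0,0],"rot": [0,0,0],"gripper": 0.0},{"offset": [0,0,0],"rot": [0,0,0],"gripper": 0.0}])

```text
time: 7.42
position: [0.5417, -0.0569, 0.1347]
tool_rot: [0.267, 3.13, 0.001]
ft_force: [-1.2, 0.1, 4.7]
grip_width: 0.158
```

>>> carry_out(rows=[{"offset": [0,-0.002,0],"rot": [0,0,0],"gripper": 0.0},{"offset": [0,-0.002,0],"rot": [0,0,0],"gripper": 0.0},{"offset": [0,0,0],"rot": [0,0,0],"gripper": 0.0},{"offset": [0,0,0],"rot": [0,0,0],"gripper": 0.0}])

```text
time: 7.92
position: [0.5411, -0.06, 0.1346]
tool_rot: [0.266, 3.13, 0.002]
ft_force: [-1.8, 3.2, 5.6]
grip_width: 0.155
```

>>> carry_out(rows=[{"offset": [0,-0.002,0],"rot": [0,0,0],"gripper": 0.0},{"offset": [0,-0.002,0],"rot": [0,0,0],"gripper": 0.0},{"offset": [0,0,0],"rot": [0,0,0],"gripper": 0.0},{"offset": [0,0,0],"rot": [0,0,0],"gripper": 0.0}])

```text
time: 8.43
position: [0.5404, -0.0653, 0.1345]
tool_rot: [0.268, 3.13, -0.0]
ft_force: [-2.1, 3.2, 4.5]
grip_width: 0.16
```

>>> carry_out(rows=[{"offset": [0,-0.002,0],"rot": [0,0,0],"gripper": 0.0},{"offset": [0,-0.001,0],"rot": [0,0,0],"gripper": 0.0},{"offset": [0,0,0],"rot": [0,0,0],"gripper": 0.0},{"offset": [0,0,0],"rot": [0,0,0],"gripper": 0.0}])

```text
time: 8.93
position: [0.5399, -0.0684, 0.1345]
tool_rot: [0.268, 3.13, -0.001]
ft_force: [-0.2, 1.6, 4.2]
grip_width: 0.153
```

>>> carry_out(rows=[{"offset": [0,0.003,0],"rot": [0,0,0],"gripper": 0.0},{"offset": [0,0.005,0],"rot": [0,0,0],"gripper": 0.0},{"offset": [0,0,0],"rot": [0,0,0],"gripper": 0.0},{"offset": [0,0,0],"rot": [0,0,0],"gripper": 0.0}])

```text
time: 9.43
position: [0.5407, -0.0607, 0.1343]
tool_rot: [-0.268, -3.129, 0.001]
ft_force: [-2.4, -3.6, 3.7]
grip_width: 0.162
```

```bash
python3 - <<'E'
from h import *
tgt(.5413,-.0595,.134)
E
```

```text
t 9.43 pos [ 0.5407 -0.0607  0.1343] yangle 80.22 zax [-1.1e-03 -6.0e-04 -1.0e+00] F [-2.42 -3.58  3.75] gw 0.162 j7 1.32
tool offset to (0.5413, -0.0595, 0.134) [-0.0004  0.0013  0.0003]
```

Crank 2 pushed clockwise stiffens (2.7, 4.3, then 6.6 N at 8 mm). Counter-clockwise stays at 3 N or less and read 1.6 N at 9 mm. So crank 2 is right-hand and crank 1 is the left-hand nut. Crank 2 is back within about 1 mm of its start. I'll release it and go to crank 1.

>>> carry_out(rows=[{"offset": [0,0,0],"rot": [0,0,0],"gripper": 0.5},{"offset": [0,0,0],"rot": [0,0,0],"gripper": 0.5},{"offset": [0,0,0],"rot": [0,0,0],"gripper": 0.5},{"offset": [0,0,-0.03],"rot": [0,0,0],"gripper": 0.5},{"offset": [0,0,-0.035],"rot": [0,0,0],"gripper": 0.5},{"offset": [0,0.058,0],"rot": [0,0,0],"gripper": 0.5},{"offset": [0,0.058,0],"rot": [0,0,0],"gripper": 0.5},{"offset": [0.001,0.058,0],"rot": [0,0,0],"gripper": 0.5},{"offset": [0,0.057,0],"rot": [0,0,0],"gripper": 0.5},{"offset": [0,0,0],"rot": [0,0,0],"gripper": 0.5}])

```text
time: 10.68
position: [0.5779, 0.1751, 0.1996]
tool_rot: [-0.252, -3.131, -0.007]
ft_force: [0.3, -0.5, -0.1]
grip_width: 0.5
```

```bash
python3 - <<'E'
from h import *
tgt(.579,.1673,.135)
snap('wrist','w3');d=snap('side','s3')
im=cv2.imread('pics/s3.png'); cv2.imwrite('pics/s3c.png',cv2.resize(im[100:260,270:420],None,fx=3.7,fy=3.7))
E
```

```text
t 10.68 pos [0.5779 0.1751 0.1996] yangle 80.81 zax [-5.0e-04  4.8e-03 -1.0e+00] F [ 0.26 -0.45 -0.13] gw 0.5 j7 0.88
tool offset to (0.579, 0.1673, 0.135) [-0.0024 -0.0078  0.0646]
```

View pics/w3.png

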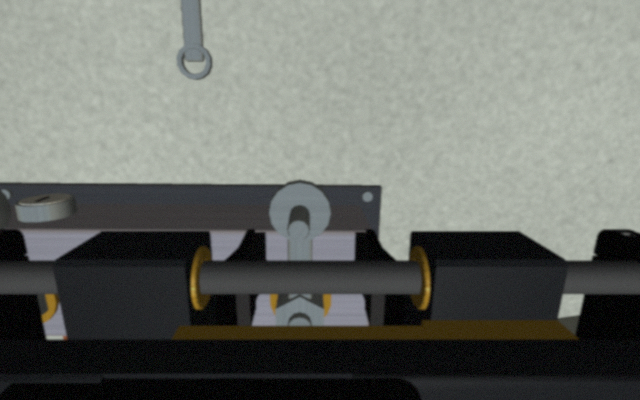

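View pics/s3c.png

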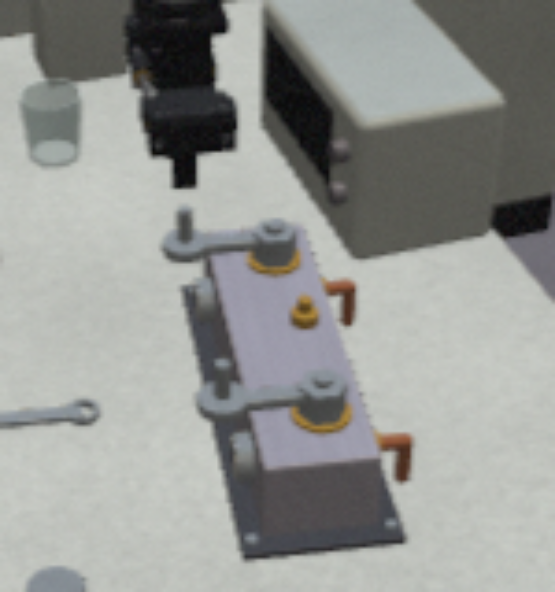

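>>> carry_out(rows=[{"offset": [0,0,0],"rot": [0,0,0],"gripper": 0.5},{"offset": [0,0,0],"rot": [0,0,0],"gripper": 0.5}])

```text
time: 11.02
position: [0.5798, 0.1657, 0.1995]
tool_rot: [0.272, 3.13, -0.001]
ft_force: [-0.3, -0.4, 0.8]
grip_width: 0.5
```

```bash
python3 - <<'E'
from h import *
tgt(.579,.1673,.135)
E
```

```text
t 11.03 pos [0.5798 0.1657 0.1995] yangle 80.06 zax [ 1.e-04 -8.e-04 -1.e+00] F [-0.27 -0.41  0.81] gw 0.5 j7 0.88
tool offset to (0.579, 0.1673, 0.135) [0.001  0.0015 0.0645]
```

>>> carry_out(grip_force=6, rows=[{"offset": [0.001,0.0015,0.03],"rot": [0,0,0],"gripper": 0.5},{"offset": [0,0,0.03],"rot": [0,0,0],"gripper": 0.5},{"offset": [0,0,0.005],"rot": [0,0,0],"gripper": 0.5},{"offset": [0,0,0],"rot": [0,0,0],"gripper": 0.0},{"offset": [0,0,0],"rot": [0,0,0],"gripper": 0.0},{"offset": [0,0,0],"rot": [0,0,0],"gripper": 0.0},{"offset": [0,0,0],"rot": [0,0,0],"gripper": 0.0},{"offset": [0,0,0],"rot": [0,0,0],"gripper": 0.0}])

```text
time: 12.02
position: [0.579, 0.169, 0.1352]
tool_rot: [0.268, 3.129, -0.001]
ft_force: [-1.4, -1.4, 4.3]
grip_width: 0.159
```

>>> carry_out(rows=[{"offset": [0,0.002,0],"rot": [0,0,0],"gripper": 0.0},{"offset": [0,0.002,0],"rot": [0,0,0],"gripper": 0.0},{"offset": [0,0,0],"rot": [0,0,0],"gripper": 0.0}])

```text
time: 12.4
position: [0.5797, 0.1727, 0.1351]
tool_rot: [0.268, 3.129, -0.001]
ft_force: [-1.4, -2.7, 5.6]
grip_width: 0.156
```

>>> carry_out(rows=[{"offset": [0,0.002,0],"rot": [0,0,0],"gripper": 0.0},{"offset": [0,0.002,0],"rot": [0,0,0],"gripper": 0.0},{"offset": [0,0,0],"rot": [0,0,0],"gripper": 0.0}])

```text
time: 12.78
position: [0.5806, 0.1767, 0.1349]
tool_rot: [0.268, 3.129, -0.001]
ft_force: [0.1, -3.0, 5.6]
grip_width: 0.157
```

>>> carry_out(rows=[{"offset": [0,0.001,0],"rot": [0,0,0],"gripper": 0.0},{"offset": [0,0.002,0],"rot": [0,0,0],"gripper": 0.0},{"offset": [0,0,0],"rot": [0,0,0],"gripper": 0.0}])

```text
time: 13.15
position: [0.5812, 0.1797, 0.1349]
tool_rot: [0.268, 3.129, -0.0]
ft_force: [1.4, -2.5, 4.4]
grip_width: 0.159
```

The clockwise force stays at about 2.5–3 N over 11 mm and does not rise, which confirms crank 1 is left-hand. I'll carry on along the arc.

>>> carry_out(rows=[{"offset": [0,0,0],"rot": [0,0,8],"gripper": 0.0},{"offset": [-0.0003,0.0074,0],"rot": [0,0,5],"gripper": 0.0},{"offset": [-0.0003,0.0074,0],"rot": [0,0,5],"gripper": 0.0},{"offset": [-0.0003,0.0074,0],"rot": [0,0,5],"gripper": 0.0},{"offset": [-0.0003,0.0074,0],"rot": [0,0,5],"gripper": 0.0},{"offset": [0,0,0],"rot": [0,0,0],"gripper": 0.0}])

```text
time: 13.9
position: [0.595, 0.2067, 0.1346]
tool_rot: [1.015, 2.972, 0.002]
ft_force: [2.9, -0.1, 2.1]
grip_width: 0.155
```

```bash
python3 - <<'E'
from h import *
p=ctrl.get_state()['position']; h=np.array([.663,.1533]); v=p[:2]-h; a=np.degrees(np.arctan2(v[1],v[0])); print('crank deg',a-170.5,'r',np.linalg.norm(v)); 
tgt(*(h+.085*np.array([np.cos(np.radians(142.5)),np.sin(np.radians(142.5))])),.135)
E
```

```text
crank deg -28.67760186408239 r 0.08644196739005922
t 13.9 pos [0.595  0.2067 0.1346] yangle 52.3 zax [ 1.8e-03  9.0e-04 -1.0e+00] F [ 2.88 -0.08  2.06] gw 0.155 j7 0.32
tool offset to (np.float64(0.595564966075245), np.float64(0.20504472146574126), 0.135) [-0.0014 -0.001  -0.0004]
```

>>> carry_out(rows=[{"offset": [-0.0006,0.0074,0],"rot": [0,0,5],"gripper": 0.0},{"offset": [-0.0005,0.0074,0],"rot": [0,0,5],"gripper": 0.0},{"offset": [-0.0005,0.0074,0],"rot": [0,0,5],"gripper": 0.0},{"offset": [-0.0004,0.0074,0],"rot": [0,0,5],"gripper": 0.0},{"offset": [-0.0003,0.0074,0],"rot": [0,0,5],"gripper": 0.0},{"offset": [-0.0003,0.0074,0],"rot": [0,0,5],"gripper": 0.0},{"offset": [-0.0003,0.0074,0],"rot": [0,0,5],"gripper": 0.0},{"offset": [-0.0003,0.0074,0],"rot": [0,0,5],"gripper": 0.0},{"offset": [0,0,0],"rot": [0,0,0],"gripper": 0.0},{"offset": [0,0,0],"rot": [0,0,0],"gripper": 0.0}])

```text
time: 15.15
position: [0.6436, 0.2382, 0.1346]
tool_rot: [-1.968, -2.447, -0.003]
ft_force: [0.3, 3.2, 2.4]
grip_width: 0.156
```

```bash
python3 - <<'E'
from h import *
p=ctrl.get_state()['position']; h=np.array([.663,.1533]); v=p[:2]-h; a=np.degrees(np.arctan2(v[1],v[0])); print('crank deg',a-170.5,'r',np.linalg.norm(v)); 
tgt(*p)
E
```

```text
crank deg -67.61541772415708 r 0.08712167056873071
t 15.15 pos [0.6436 0.2382 0.1346] yangle 12.39 zax [ 5.0e-04  2.3e-03 -1.0e+00] F [0.3  3.19 2.44] gw 0.156 j7 -0.37
tool offset to (np.float64(0.6435729295292018), np.float64(0.23822805434960273), np.float64(0.13461339404172057)) [0. 0. 0.]
```

Crank 1 is at about -67° (-1.18 rad). I'll release it, rise and go to the ring.

>>> carry_out(rows=[{"offset": [0,0,0],"rot": [0,0,0],"gripper": 0.4},{"offset": [0,0,0],"rot": [0,0,0],"gripper": 0.4},{"offset": [0,0,0],"rot": [0,0,0],"gripper": 0.4},{"offset": [0,0,-0.035],"rot": [0,0,0],"gripper": 0.4},{"offset": [0,0,-0.04],"rot": [0,0,0],"gripper": 0.4},{"offset": [-0.0487,-0.0283,0],"rot": [0,0,0],"gripper": 0.4},{"offset": [-0.0487,-0.0283,0],"rot": [0,0,0],"gripper": 0.6},{"offset": [-0.0487,-0.0283,0],"rot": [0,0,0],"gripper": 0.8},{"offset": [-0.0487,-0.0283,0],"rot": [0,0,0],"gripper": 0.8},{"offset": [-0.0487,-0.0283,0],"rot": [0,0,0],"gripper": 0.8}])

```text
time: 16.4
position: [0.5561, -0.0331, 0.2095]
tool_rot: [1.972, 2.445, -0.001]
ft_force: [0.8, -1.0, 0.0]
grip_width: 0.744
```

>>> carry_out(rows=[{"offset": [-0.0487,-0.0283,0],"rot": [0,0,0],"gripper": 0.8},{"offset": [-0.0487,-0.0283,0],"rot": [0,0,0],"gripper": 0.8},{"offset": [-0.0487,-0.0283,0],"rot": [0,0,0],"gripper": 0.8},{"offset": [-0.0487,-0.0283,0],"rot": [0,0,0],"gripper": 0.8},{"offset": [-0.0487,-0.0283,0],"rot": [0,0,0],"gripper": 0.8},{"offset": [-0.0487,-0.0283,0],"rot": [0,0,0],"gripper": 0.8},{"offset": [0,0,0],"rot": [0,0,0],"gripper": 0.8},{"offset": [0,0,0],"rot": [0,0,0],"gripper": 0.8},{"offset": [0,0,0],"rot": [0,0,0],"gripper": 0.8}])

```text
time: 17.52
position: [0.454, -0.3509, 0.2096]
tool_rot: [-1.968, -2.448, -0.001]
ft_force: [-0.2, 0.3, 0.8]
grip_width: 0.803
```

```bash
python3 - <<'E'
from h import *
tgt(.4547,-.352,.010)
snap('wrist','w4');snap('top','t4');snap('side','s4')
im=cv2.imread('pics/t4.png'); cv2.imwrite('pics/t4c.png',cv2.resize(im[130:240,240:440],None,fx=4,fy=4,interpolation=cv2.INTER_CUBIC))
im=cv2.imread('pics/s4.png'); cv2.imwrite('pics/s4c.png',cv2.resize(im[140:340,270:420],None,fx=3,fy=3,interpolation=cv2.INTER_CUBIC))
E
```

```text
t 17.52 pos [ 0.454  -0.3509  0.2096] yangle 12.4 zax [ 2.e-04  5.e-04 -1.e+00] F [-0.25  0.32  0.82] gw 0.803 j7 0.79
tool offset to (0.4547, -0.352, 0.01) [-0.0013  0.0004  0.1996]
```

View pics/w4.png

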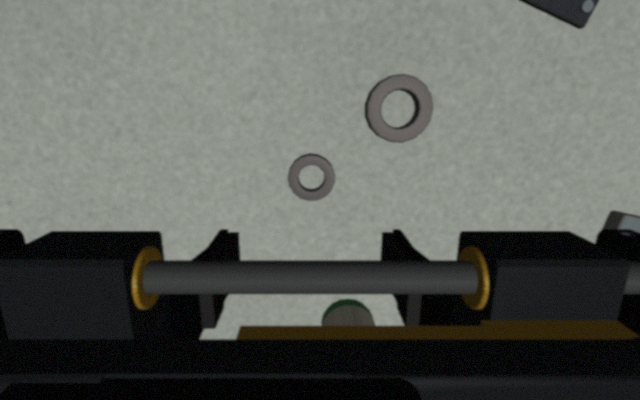

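View pics/t4c.png

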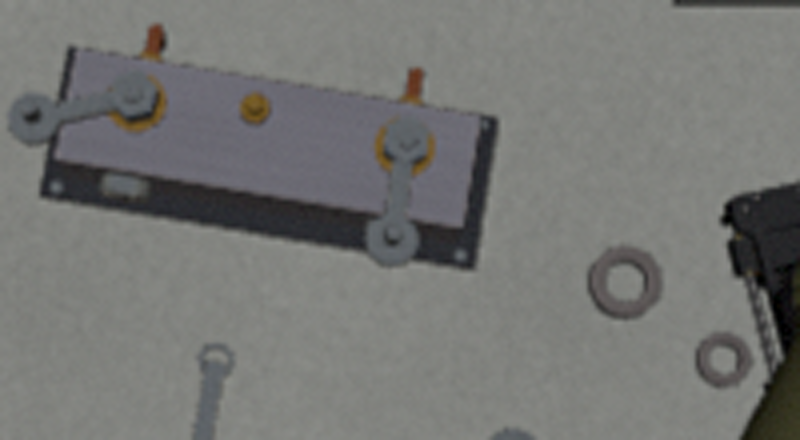

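View pics/s4c.png

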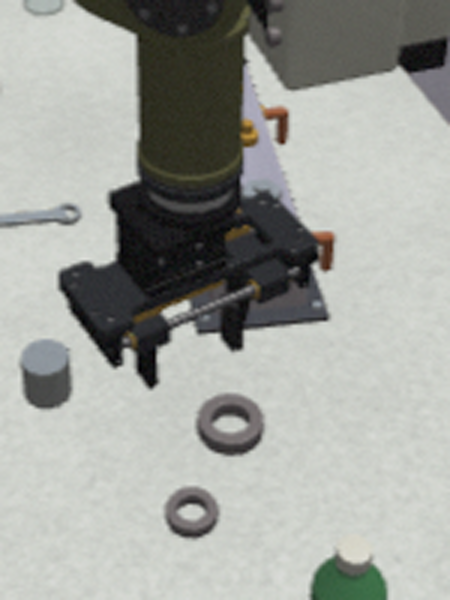

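The small ring is at (311,177) in the wrist view, well apart from the large one at (398,108). In the top view crank 1 now points left, with its disc at crop pixel (33,118), and crank 2 is unchanged. I'll measure the ring and disc 1.

```bash
python3 - <<'E'
from h import *
d=dict(np.load('pics/w4.npz')); g=cv2.cvtColor(d['img'],cv2.COLOR_RGB2GRAY)
m=(g[140:215,270:350]<115).astype(np.uint8)
cs,_=cv2.findContours(m,cv2.RETR_EXTERNAL,cv2.CHAIN_APPROX_NONE); c=max(cs,key=cv2.contourArea)
e=cv2.fitEllipse(c); print(e); u,v=e[0][0]+270,e[0][1]+140; p=ray(d,u,v,.012);print(u,v,p, 'diam',e[1][0]/foc(d)*0.37)
tgt(p[0],p[1],.01)
d=dict(np.load('pics/t4.npz'))
f=lambda x,o:(x+.5)/4-.5+o
print('disc1',ray(d,f(33,240),f(118,130),.117),'disc2',ray(d,f(392,240),f(240,130),.117))
E
```

```text
((40.93586349487305, 36.682369232177734), (46.215023040771484, 46.83994674682617), 176.64886474609375)
310.93586349487305 176.68236923217773 [ 0.45458725 -0.35247425  0.012     ] diam 0.04824205289769581
t 17.68 pos [ 0.4537 -0.3515  0.2097] yangle 12.36 zax [ 2.e-04 -1.e-04 -1.e+00] F [-1.   -0.06 -0.47] gw 0.794 j7 0.79
tool offset to (np.float64(0.45458725196604904), np.float64(-0.3524742545853376), 0.01) [-0.0012  0.0006  0.1997]
disc1 [0.64203909 0.23576638 0.117     ] disc2 [ 0.54002083 -0.06111066  0.117     ]
```

>>> carry_out(grip_force=12, rows=[{"offset": [-0.001,0.0005,0.045],"rot": [0,0,0],"gripper": 0.8},{"offset": [0,0,0.045],"rot": [0,0,0],"gripper": 0.8},{"offset": [0,0,0.045],"rot": [0,0,0],"gripper": 0.8},{"offset": [0,0,0.035],"rot": [0,0,0],"gripper": 0.8},{"offset": [0,0,0.02],"rot": [0,0,0],"gripper": 0.8},{"offset": [0,0,0.0085],"rot": [0,0,0],"gripper": 0.8},{"offset": [0,0,0],"rot": [0,0,0],"gripper": 0.8},{"offset": [0,0,0],"rot": [0,0,0],"gripper": 0.8}])

```text
time: 18.68
position: [0.4547, -0.3543, 0.0125]
tool_rot: [1.971, 2.443, -0.0]
ft_force: [0.3, -0.2, 1.1]
grip_width: 0.8
```

>>> carry_out(rows=[{"offset": [0,0,0],"rot": [0,0,0],"gripper": 0.0},{"offset": [0,0,0],"rot": [0,0,0],"gripper": 0.0},{"offset": [0,0,0],"rot": [0,0,0],"gripper": 0.0},{"offset": [0,0,0],"rot": [0,0,0],"gripper": 0.0},{"offset": [0,0,0],"rot": [0,0,0],"gripper": 0.0},{"offset": [0,0,-0.02],"rot": [0,0,0],"gripper": 0.0},{"offset": [0,0,-0.05],"rot": [0,0,0],"gripper": 0.0},{"offset": [0,0,-0.05],"rot": [0,0,0],"gripper": 0.0},{"offset": [0,0,-0.05],"rot": [0,0,0],"gripper": 0.0},{"offset": [0,0,-0.03],"rot": [0,0,0],"gripper": 0.0}])

```text
time: 19.92
position: [0.4545, -0.354, 0.2154]
tool_rot: [1.969, 2.442, -0.0]
ft_force: [0.5, -0.2, -0.8]
grip_width: 0.546
```

```bash
python3 - <<'E'
from h import *
tgt(.642,.2365,.211)
snap('wrist','w5');snap('side','s5')
im=cv2.imread('pics/s5.png'); cv2.imwrite('pics/s5c.png',cv2.resize(im[140:340,270:420],None,fx=3,fy=3,interpolation=cv2.INTER_CUBIC))
E
```

```text
t 19.93 pos [ 0.4545 -0.354   0.2154] yangle 12.24 zax [ 0.0035 -0.0031 -1.    ] F [ 0.46 -0.16 -0.84] gw 0.546 j7 0.79
tool offset to (0.642, 0.2365, 0.211) [0.5373 0.3084 0.0033]
```

View pics/w5.png

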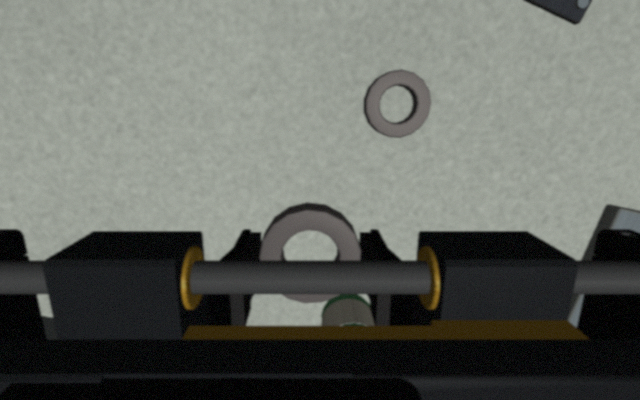

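View pics/s5c.png

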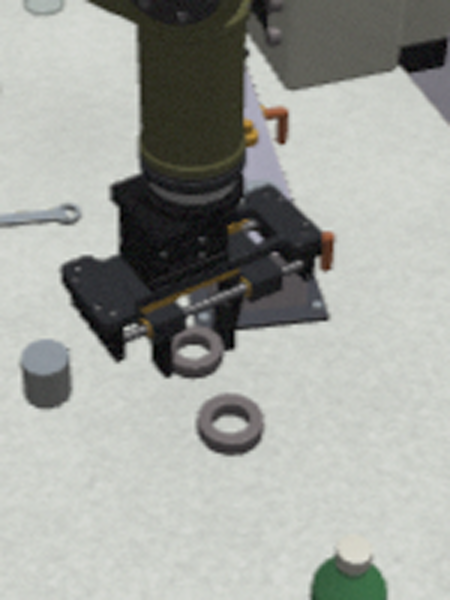

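The ring is held level between the pads (width 0.546 ≈ 47.5 mm). I'll measure its offset from the TCP.

```bash
python3 - <<'E'
from h import *
d=dict(np.load('pics/w5.npz')); s=ctrl.get_state()['position']
print(ray(d,311,252.5,.213)-s, ray(d,311,252.5,.217)-s, ray(d,311,252.5,.205)-s)
E
```

```text
[-0.00175654  0.0020303  -0.00354157] [-0.00215381  0.00375456  0.00045843] [-0.000962   -0.0014182  -0.01154157]
```

>>> carry_out(rows=[{"offset": [0.03,0.018,0],"rot": [0,0,0],"gripper": 0.0},{"offset": [0.045,0.026,0],"rot": [0,0,0],"gripper": 0.0},{"offset": [0.045,0.026,0],"rot": [0,0,0],"gripper": 0.0},{"offset": [0.045,0.026,0],"rot": [0,0,0],"gripper": 0.0},{"offset": [0.045,0.026,0],"rot": [0,0,0],"gripper": 0.0},{"offset": [0.045,0.026,0],"rot": [0,0,0],"gripper": 0.0},{"offset": [0.045,0.026,0],"rot": [0,0,0],"gripper": 0.0},{"offset": [0.045,0.026,0],"rot": [0,0,0],"gripper": 0.0},{"offset": [0.045,0.026,0],"rot": [0,0,0],"gripper": 0.0},{"offset": [0.045,0.026,0],"rot": [0,0,0],"gripper": 0.0}])

```text
time: 21.28
position: [0.6076, 0.1261, 0.2102]
tool_rot: [-1.972, -2.445, 0.002]
ft_force: [0.3, -0.1, -0.5]
grip_width: 0.545
```

>>> carry_out(rows=[{"offset": [0.045,0.026,0],"rot": [0,0,0],"gripper": 0.0},{"offset": [0.035,0.02,0],"rot": [0,0,0],"gripper": 0.0},{"offset": [0.02,0.0115,0],"rot": [0,0,0],"gripper": 0.0},{"offset": [0,0,0],"rot": [0,0,0],"gripper": 0.0},{"offset": [0,0,0],"rot": [0,0,0],"gripper": 0.0},{"offset": [0,0,0],"rot": [0,0,0],"gripper": 0.0}])

```text
time: 22.02
position: [0.6431, 0.2327, 0.211]
tool_rot: [1.974, 2.442, -0.002]
ft_force: [-0.2, -0.7, -1.0]
grip_width: 0.547
```

```bash
python3 - <<'E'
from h import *
tgt(.643,.235,.19)
snap('wrist','w6');snap('side','s6')
im=cv2.imread('pics/s6.png'); cv2.imwrite('pics/s6c.png',cv2.resize(im[80:240,270:420],None,fx=3.7,fy=3.7,interpolation=cv2.INTER_CUBIC))
E
```

```text
t 22.02 pos [0.6431 0.2327 0.211 ] yangle 12.1 zax [-0.     -0.0014 -1.    ] F [-0.16 -0.65 -0.96] gw 0.547 j7 -0.35
tool offset to (0.643, 0.235, 0.19) [0.0023 0.0004 0.021 ]
```

View pics/w6.png

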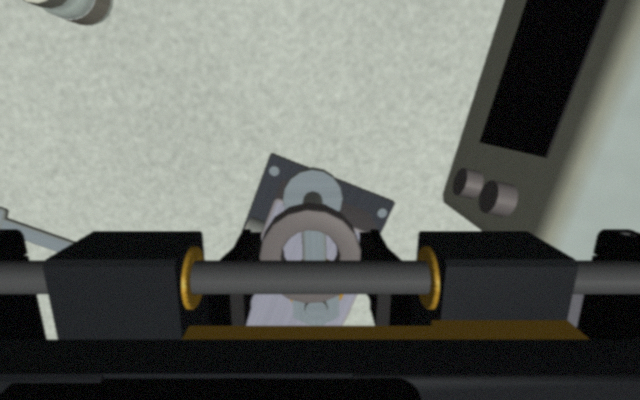

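View pics/s6c.png

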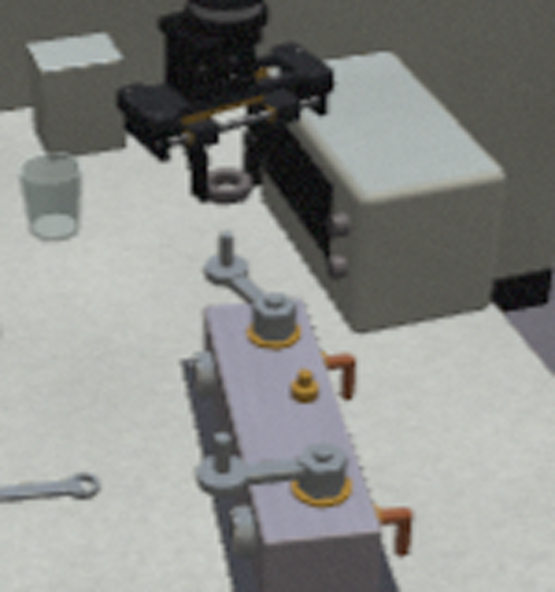

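In the wrist view disc 1 is at (313,198), in line with the ring at (311,253). I'll compute where the post is relative to the ring.

```bash
python3 - <<'E'
from h import *
d=dict(np.load('pics/w6.npz'));s=dict(np.load('pics/s6.npz'))
f=lambda x,o:(x+.5)/3.7-.5+o
print('wrist disc',ray(d,313,198,.117))
print('side disc',ray(s,f(226,270),f(268,80),.117),'posttop',ray(s,f(226,270),f(236,80),.153),'ring',ray(s,f(229,270),f(184,80),.2055))
E
```

```text
wrist disc [0.64368269 0.23644405 0.117     ]
side disc [0.64275961 0.23403627 0.117     ] posttop [0.64298094 0.23465206 0.153     ] ring [0.64818813 0.24123803 0.2055    ]
```

>>> carry_out(rows=[{"offset": [0.001,0,0.02],"rot": [0,0,0],"gripper": 0.0},{"offset": [0,0,0.018],"rot": [0,0,0],"gripper": 0.0},{"offset": [0,0,0],"rot": [0,0,0],"gripper": 0.0},{"offset": [0,0,0],"rot": [0,0,0],"gripper": 0.0}])

```text
time: 22.62
position: [0.6427, 0.2358, 0.1728]
tool_rot: [-1.972, -2.445, 0.0]
ft_force: [0.1, 0.7, -0.2]
grip_width: 0.549
```

```bash
python3 - <<'E'
from h import *
tgt(.643,.235,.19)
snap('wrist','w7');snap('side','s7')
im=cv2.imread('pics/s7.png'); cv2.imwrite('pics/s7c.png',cv2.resize(im[110:190,300:370],None,fx=7,fy=7,interpolation=cv2.INTER_CUBIC))
im=cv2.imread('pics/w7.png'); cv2.imwrite('pics/w7c.png',cv2.resize(im[140:330,220:400],None,fx=3,fy=3,interpolation=cv2.INTER_CUBIC))
E
```

```text
t 22.62 pos [0.6427 0.2358 0.1728] yangle 12.24 zax [-3.e-04 -0.e+00 -1.e+00] F [ 0.06  0.65 -0.18] gw 0.549 j7 -0.37
tool offset to (0.643, 0.235, 0.19) [-0.0009  0.0001 -0.0172]
```

View pics/w7c.png

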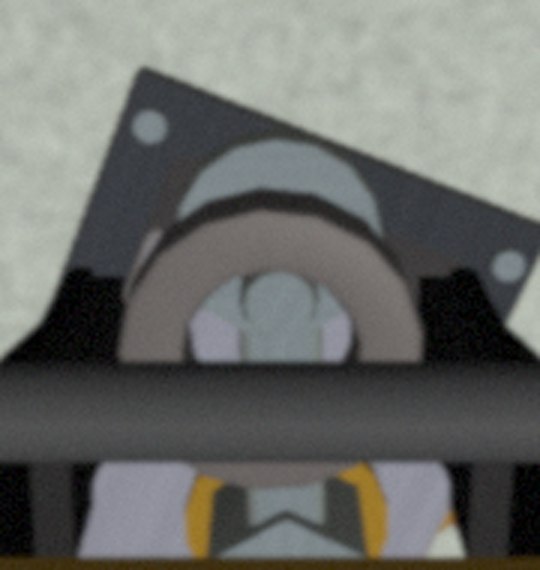

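View pics/s7c.png

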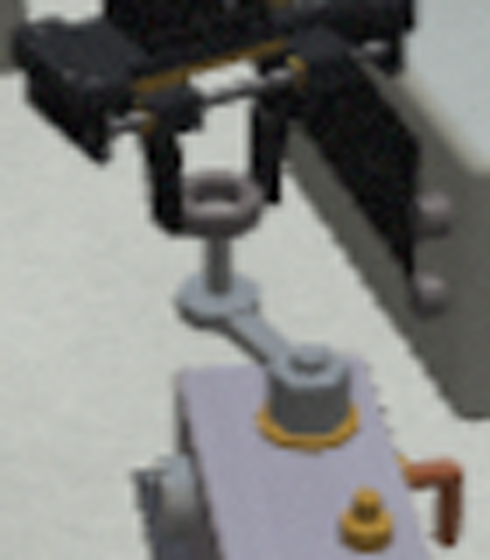

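Both views show the post top inside the ring's hole. I'll compute the residual offset.

```bash
python3 - <<'E'
from h import *
d=dict(np.load('pics/w7.npz'));s=dict(np.load('pics/s7.npz'))
f=lambda x,o,k:(x+.5)/k-.5+o
print('post',ray(d,f(280,220,3),f(303,140,3),.153),'ring',ray(d,f(271,220,3),f(348,140,3),.1743))
print('side ring',ray(s,f(220,300,7),f(200,110,7),.1675),'disc',ray(s,f(217,300,7),f(296,110,7),.117))
E
```

```text
post [0.64333551 0.23640347 0.153     ] ring [0.64158424 0.23715368 0.1743    ]
side ring [0.64774683 0.24576189 0.1675    ] disc [0.64270622 0.23553498 0.117     ]
```

The wrist view puts the ring within about 2 mm of the post. The side estimate differs by about 11 mm, but its pixels are coarse (about 7 mm horizontally per row). I'll nudge +1.5 mm along y and descend while watching the force.

>>> carry_out(rows=[{"offset": [-0.0005,0.0015,0.004],"rot": [0,0,0],"gripper": 0.0},{"offset": [0,0,0.005],"rot": [0,0,0],"gripper": 0.0},{"offset": [0,0,0.005],"rot": [0,0,0],"gripper": 0.0},{"offset": [0,0,0],"rot": [0,0,0],"gripper": 0.0}])

```text
time: 23.22
position: [0.6438, 0.2354, 0.1582]
tool_rot: [-1.972, -2.445, 0.002]
ft_force: [-0.3, -0.1, -1.5]
grip_width: 0.552
```

```bash
python3 - <<'E'
from h import *
tgt(.643,.235,.1315)
snap('wrist','w8');snap('side','s8')
im=cv2.imread('pics/s8.png'); a=cv2.resize(im[110:190,300:370],None,fx=6,fy=6,interpolation=cv2.INTER_CUBIC)
im=cv2.imread('pics/w8.png'); b=cv2.resize(im[150:310,250:370],None,fx=3,fy=3,interpolation=cv2.INTER_CUBIC)
cv2.imwrite('pics/x8.png',np.hstack([a[:480],b[:480]]))
E
```

```text
t 23.23 pos [0.6438 0.2354 0.1582] yangle 12.24 zax [-1.3e-03 -5.0e-04 -1.0e+00] F [-0.25 -0.13 -1.48] gw 0.552 j7 -0.37
tool offset to (0.643, 0.235, 0.1315) [-0.0002 -0.0009  0.0267]
```

View pics/x8.png

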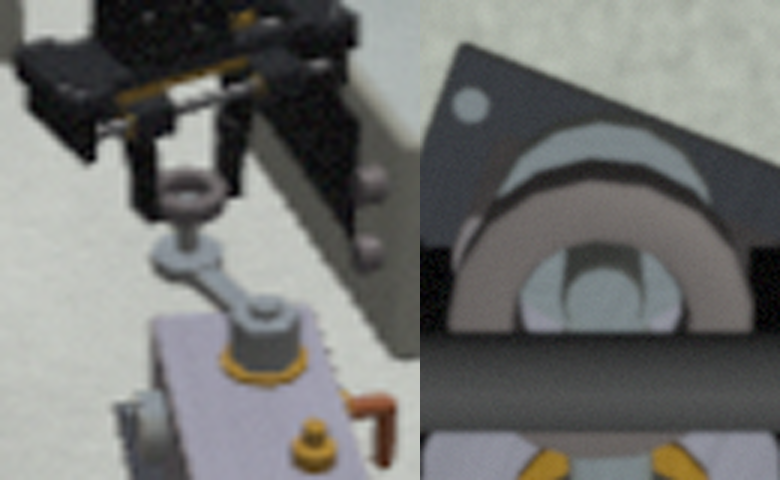

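The post top sits centred in the hole and there is no contact force. I'll lower the ring to the foot.

>>> carry_out(rows=[{"offset": [0,0,0.008],"rot": [0,0,0],"gripper": 0.0},{"offset": [0,0,0.008],"rot": [0,0,0],"gripper": 0.0},{"offset": [0,0,0.006],"rot": [0,0,0],"gripper": 0.0},{"offset": [0,0,0.003],"rot": [0,0,0],"gripper": 0.0},{"offset": [0,0,0],"rot": [0,0,0],"gripper": 0.0},{"offset": [0,0,0],"rot": [0,0,0],"gripper": 0.0}])

```text
time: 24.08
position: [0.6444, 0.2358, 0.1343]
tool_rot: [1.972, 2.445, 0.001]
ft_force: [-0.5, 0.4, -0.7]
grip_width: 0.544
```

>>> carry_out(rows=[{"offset": [0,0,0],"rot": [0,0,0],"gripper": 0.75},{"offset": [0,0,0],"rot": [0,0,0],"gripper": 0.75},{"offset": [0,0,0],"rot": [0,0,0],"gripper": 0.75},{"offset": [0,0,0],"rot": [0,0,0],"gripper": 0.75},{"offset": [0,0,-0.02],"rot": [0,0,0],"gripper": 0.75},{"offset": [0,0,-0.04],"rot": [0,0,0],"gripper": 0.75},{"offset": [0,0,-0.04],"rot": [0,0,0],"gripper": 0.75},{"offset": [-0.05,0,-0.01],"rot": [0,0,0],"gripper": 0.75},{"offset": [-0.05,0,0],"rot": [0,0,0],"gripper": 0.75},{"offset": [-0.05,0,0],"rot": [0,0,0],"gripper": 0.75}])

```text
time: 25.32
position: [0.6767, 0.0879, 0.2463]
tool_rot: [1.97, 2.444, 0.003]
ft_force: [-0.4, 0.4, 0.7]
grip_width: 0.753
```

>>> carry_out(rows=[{"offset": [-0.05,0,0],"rot": [0,0,0],"gripper": 0.75},{"offset": [-0.05,0,0],"rot": [0,0,0],"gripper": 0.75},{"offset": [0,0,0],"rot": [0,0,0],"gripper": 0.75},{"offset": [0,0,0],"rot": [0,0,0],"gripper": 0.75}])

```text
time: 25.82
position: [0.6974, -0.0079, 0.2452]
tool_rot: [1.972, 2.445, 0.003]
ft_force: [-0.3, 0.3, -0.4]
grip_width: 0.753
```

```bash
python3 - <<'E'
from h import *
tgt(.643,.235,.1315)
snap('wrist','w9');snap('side','s9');snap('top','t9')
a=cv2.resize(cv2.imread('pics/s9.png')[120:200,300:380],None,fx=5,fy=5,interpolation=cv2.INTER_CUBIC)
b=cv2.resize(cv2.imread('pics/t9.png')[130:210,230:310],None,fx=5,fy=5,interpolation=cv2.INTER_CUBIC)
cv2.imwrite('pics/x9.png',np.hstack([a,b]))
E
```

```text
t 25.82 pos [ 0.6974 -0.0079  0.2452] yangle 12.24 zax [ 0.0012  0.0012 -1.    ] F [-0.3   0.3  -0.45] gw 0.753 j7 0.03
tool offset to (0.643, 0.235, 0.1315) [ 0.2488 -0.0018  0.114 ]
```

View pics/x9.png

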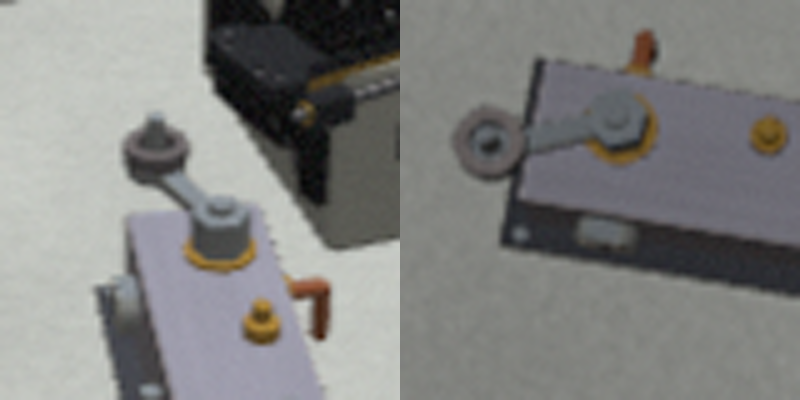

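View pics/t9.png

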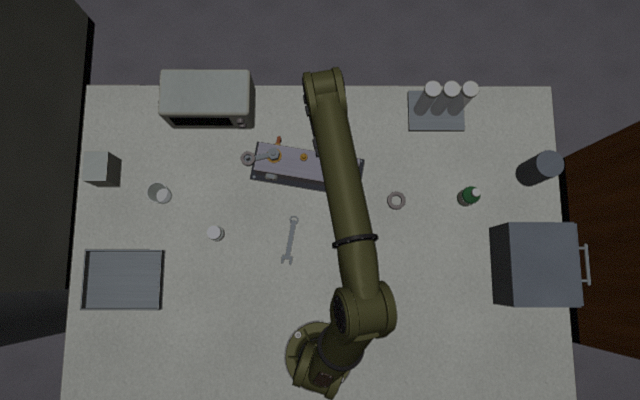

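The ring lies flat at the post's foot, with the post standing inside it (side crop (155,150), top crop (490,141)). The bystanders and crank 2 look unmoved, and the tool is clear. I'll hand in.

```bash
python3 - <<'E'
from h import *
d=dict(np.load('pics/t9.npz')); f=lambda x,o:(x+.5)/5-.5+o
p=ray(d,f(90,230),f(141,130),.131); v=p[:2]-np.array([.6615,.1525]); print(p,np.degrees(np.arctan2(v[1],v[0]))-170.3)
workorder.close_job()
E
```

```text
[0.64313198 0.23479109 0.131     ] -67.71738735341037
the job is handed in; nothing more can be done
```

The job is handed in: crank 1 was the left-hand nut. It is now loosened by about 68° (1.18 rad) clockwise, with the smaller grey ring lying flat at the foot of its post.

- **Feeling it out:** Turned clockwise, crank 2 stiffened from 2.7 to about 6.6 N within 8 mm, while counter-clockwise it stayed at 3 N or less, so it is right-hand. I put it back within about 1–2 mm (0.02 rad) of its start. Crank 1 turned clockwise at a steady 2.5–3 N over 11 mm, which confirmed it as the left-hand one.
- **Last checks:** The final pictures show the post inside the ring, the ring about 1–2 mm from where I measured the post, and the tool clear of everything. The bystanders in view look unmoved, but the weight was hidden under the arm in the last top picture and I did not recheck crank 2's angle there. The clock stood at about 26 s of the 72 s allowed.
- **What disagreed:** Before lowering, the side camera put the ring about 11 mm from the post, while the wrist camera said about 2 mm. I trusted the wrist view because the side camera's pixels are coarse there. The ring then went over the post with no contact force, and the final pictures agree.

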